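# Open the narrow label printer's pop-up cover

## Task

The label roll in the narrower of the two label printers is to be changed. Press that printer's release button so that its cover pops up, then push the cover back with the fingers until it is fully open against its stop, hold it steady there for about a second without forcing it, and let go so that it stays standing open. Leave the wide printer's cover shut.

Things in the scene. Friction and masses are not known exactly. Their poses are not given: they have to be found in the camera images.
- narrow_release (a point): Top centre of the narrow printer's grey oblong release button (26 x 44 mm) on its front deck: 102 mm above the table, 10 mm above the deck. Sprung, travels 6 mm straight down (5 N); frees the cover after 4 mm. Axes: x level, printer's front to back (about away from the robot), y left, z up. Printer: fixed white box 210 mm long (x, -20 to +190 mm from here), 120 mm wide (y).
- narrow_cover (a joint): Hinge angle of the narrow printer's cover, rad: 0 shut and latched, growing as its front edge rises; 1.75 fully open on its stop, 10 degrees past upright. Once released, a spring lifts it in about 1 s to about 1 rad (edge then some 215 mm above the table). Stiff hinge: from there it stays where it is left, and 1 N at the edge pushes it further back. 0.12 kg.
- narrow_edge (a point): Middle of the front edge of the narrow printer's cover, a white plate with a dark window, 120 mm wide, 8 mm thick, 130 mm from hinge to this edge; moves with it. The hinge runs along y, 175 mm behind the button's centre (+x) and 106 mm above the table. Shut: edge 45 mm behind the button's centre, cover's top 114 mm above the table. Upright: edge 236 mm above the table.
- wide_cover (a joint): Hinge angle of the other, wide printer's cover, rad, 0 shut. That printer is like the narrow one but 180 mm wide and stands beside it, on its left or right; it has the same kind of release button and sprung cover, and is to stay shut.

How it is judged:
By the outcome, as a careful person would: the job done as asked, in the order asked, and still so for the second after the job is handed in, with the robot touching nothing.
It also fails if it takes over 40 s, if anything falls off the work surface, if the arm or the gripper's body presses on something with over 40 N, if the wrist force passes 120 N, or if a joint passes its speed limit or range.

## Robot

A 6-joint arm with a two-finger parallel gripper is mounted at the origin on the work surface. World frame = base frame: x ahead of the robot, y to its left, z up, the work surface at z = 0. Lengths are in mm, angles in rad, forces in N, time in s.
With the tool pointing down it reaches from about 325 to 875 mm from the base axis. Payload 4.4 kg.
Tool frame: the origin (TCP) lies between the finger pads; the fingertips stand 11 mm ahead of it and the grasp point (between the pads) lies 8 mm behind it; z points along the fingers, y is the direction in which the jaws open and shut (so a half turn about z gives the same grasp; the last joint's range is limited). The gripper opens to 85 mm and grips with 20 to 120 N. Pads are 22 mm wide; open, the fingers measure 114 mm over their backs; the gripper's body (76 mm by 85 mm) begins 54 mm behind the grasp point. The pads swing forward as they close: fully open they stand 13 mm farther back than shut.
Start: joints at [1.06, 0.207, 1.542, -0, 1.393, -0.15], TCP at [202.998, 537.977, 242.282] pointing down, gripper open.
Joint ranges: [-2.73, 2.73], [-0.86, 2.22], [0.23, 2.46], [-1.11, 4.25], [0.08, 2.63], [-2.82, 2.82]. Speed limits (rad/s): [2.79, 2.79, 3.14, 3.14, 3.14, 3.14].

## Interface

Orientations are given as a unit quaternion [w, x, y, z].
In Python, from rig import bot gives the robot as it stands.
- The arm moves only by the shell command python3 -m handwheel 'ROWS' [FORCE]. ROWS is JSON, a list of rows, each a list of 3 entries, a list of its own where there are three numbers: the shift along the tool's x, y, z in m, then the turn, a rotation vector about the tool's x, y, z in degrees, then the closure, from 0 (fully open) to 1 (shut). In form: [[[tx, ty, tz], [ax, ay, az], claw], ...]. A call has 1 to 12 rows; each row shifts and turns the commanded pose from where the row before left it, along the tool's axes as they then stand; what a row does not reach is not made up. A row lasts 1/10 s, in which the tool goes at most 50 mm and 8.59 degrees, less where a joint would pass 70% of its speed; a pose out of reach is approached as far as the arm can. A call is refused whole if a number of a shift passes 0.05 or a number of a turn 8.59, either way. A call with a gripper value outside its range is refused whole. The fingers move at their own pace and stop on an object; FORCE is the grip in N (left out, the last holds). Time passes only in rows, so rows that do not move let the fingers close. It gives the time, the measured TCP pose, the force and the opening at its end, in the units of the state.
- bot.get_state(): the state, without advancing time (a new reading comes with each control period).
- bot.grab_frame(name): name is "scene" or "side" or "wrist"; returns a dict with "image" (480x640x3 uint8, red, green, blue), "fx", "fy", "cx", "cy" (pixels), "distortion" ([k1, k2, p1, p2, k3] as OpenCV has them; the pictures are not rectified), "pose" (4x4, takes a point from camera to world coordinates); the wrist camera has in their place "hand_eye" (4x4, takes a point from camera to tool coordinates, whose origin is the TCP and whose axes are the flange's). Camera axes: x right, y down, z forward; pixel columns grow to the right and rows downward; lengths in mm; the calibration is good to about 2 mm. A picture is of the moment at which its call begins: read the wrist's pose just before it. There is no depth.
- bot.finish_job(): hands the job in, once; it reports no verdict.
Trained networks look in the newest picture that a camera, given by its name, has taken for a name from the list of things; names that differ only in an ending like _2 or _b are one class to them, and where a whole thing is asked for, a point or a joint stands for the part that bears it (a point fixed in the world has none). Each returns a list of dicts, best first, with "score" (0 to 1); they miss things now and then, are a little off and sometimes report something else, mostly with a low value. They report only what shows in the picture. A call takes as long as a camera call.
- bot.look_for(camera, target): "bbox" ([left, top, right, bottom] in pixels, round what is visible of it).
The state is a dict: "time": time; "qpos": joint angles; "joint_vel": joint speeds; "joint_efforts": joint torques, N m; "ee_pos": TCP position; "tcp_rot": TCP orientation; "wrist_force": force on the tool from outside, world axes, zero at the start; "moment": the same for the moment, N m; "opening": opening from 0.0 (shut) to 1.0 (fully open).
Only numpy, scipy, OpenCV 4.12 (cv2) and the standard library are available. Lean on these libraries where they do the work, as an engineer would, in place of code of your own. Each camera call takes 0.05 s, during which the arm holds its last target.

## Working session

There is one attempt and no reset: what is moved stays moved. The work goes in short steps, Python scripts to look and compute and a shell command to move; the robot and the scene stay as the last step left them, time stands still between calls to the robot, and variables do not carry over. Pictures are saved under pics/ and viewed, and the job is handed in when it is done.

```bash
mkdir -p pics; ls; python3 - <<'E'
from rig import bot
import cv2,json
s=bot.get_state();print(s)
for c in ["scene","side"]:
    f=bot.grab_frame(c)
    cv2.imwrite(f"pics/{c}0.png",f["image"][:,:,::-1])
    print(c,f["fx"],f["fy"],f["cx"],f["cy"],f["distortion"],f["pose"])
    for t in ["narrow_release","narrow_cover","narrow_edge","wide_cover"]:
        try: print(t,bot.look_for(c,t)[:3])
        except Exception as e: print(t,e)
E
```

```text
pics
{'time': 0.0, 'qpos': array([ 1.05946626e+00,  2.07413076e-01,  1.54294498e+00, -2.11811064e-05,
        1.39348244e+00, -1.50503542e-01]), 'joint_vel': array([ 0.00172792, -0.0006829 , -0.00058772, -0.00092512, -0.00014799,
        0.00076298]), 'joint_efforts': array([ 1.42565357e-03, -3.83033466e+01, -2.91598356e+01,  1.41731748e-04,
        1.05000869e-02,  3.47779469e-06]), 'ee_pos': array([202.66394591, 537.32990484, 241.13390324]), 'tcp_rot': array([-3.55316997e-04,  1.79434182e-01,  9.83769338e-01, -1.06633030e-03]), 'wrist_force': array([-0.3375331 ,  0.46990723, -0.47238828]), 'moment': array([-0.00701823,  0.02549076, -0.04683294]), 'opening': 1.0003630095937108}
scene 459.6997768017393 459.6997768017393 318.80591029258534 230.9898846770684 [-0.0631748  0.         0.         0.         0.       ] [[-4.40702403e-01  6.89968293e-01 -5.74216986e-01  9.96011443e+02]
 [ 8.97534855e-01  3.28304888e-01 -2.94358768e-01  1.84335887e+02]
 [-1.45799735e-02 -6.45104375e-01 -7.63955345e-01  6.64697722e+02]
 [ 0.00000000e+00  0.00000000e+00  0.00000000e+00  1.00000000e+00]]
narrow_
[... 242 characters left out ...]
 338.6], 'score': 0.79}]
side 602.4103915342214 602.4103915342214 323.9755954327789 235.6636639511474 [0.03334635 0.         0.         0.         0.        ] [[ 8.39723459e-01 -3.59737248e-01  4.06759911e-01  2.16108513e+02]
 [-5.42790697e-01 -5.77566620e-01  6.09749997e-01 -5.67734354e+02]
 [ 1.55811608e-02 -7.32806872e-01 -6.80258272e-01  7.47055976e+02]
 [ 0.00000000e+00  0.00000000e+00  0.00000000e+00  1.00000000e+00]]
narrow_release [{'bbox': [279.7, 319.2, 307.5, 347.1], 'score': 0.6}]
narrow_cover [{'bbox': [310.2, 263.0, 430.6, 351.7], 'score': 0.8}]
narrow_edge [{'bbox': [309.0, 265.3, 426.0, 352.2], 'score': 0.56}]
wide_cover [{'bbox': [205.0, 146.3, 321.9, 227.7], 'score': 0.95}]
```

View pics/scene0.png

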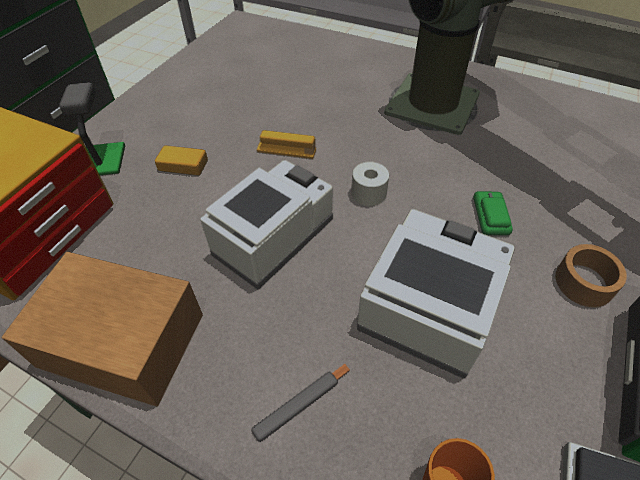

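View pics/side0.png

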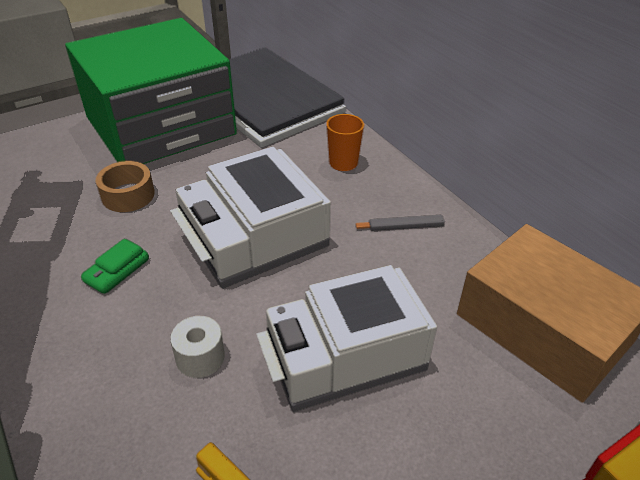

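The narrow printer is the one nearer the side camera. Its button is at about (301,176) in the scene view and (291,334) in the side view. The wide one is to its left. Next I'll work out the pose.

```bash
cat > h.py <<'E'
import numpy as np,cv2
from rig import bot
def ray(f,uv):
    K=np.array([[f["fx"],0,f["cx"]],[0,f["fy"],f["cy"]],[0,0,1]])
    n=cv2.undistortPoints(np.array([[uv]],float),K,np.array(f["distortion"]))[0,0]
    P=np.array(f["pose"]);return P[:3,3],P[:3,:3]@np.array([n[0],n[1],1])
def onz(f,uv,z):
    o,d=ray(f,uv);return o+d*(z-o[2])/d[2]
def proj(f,p):
    P=np.linalg.inv(np.array(f["pose"]));K=np.array([[f["fx"],0,f["cx"]],[0,f["fy"],f["cy"]],[0,0,1]])
    r,_=cv2.Rodrigues(P[:3,:3]);return cv2.projectPoints(np.array(p,float).reshape(-1,3),r,P[:3,3],K,np.array(f["distortion"]))[0][:,0]
E
python3 - <<'E'
from h import *
f=bot.grab_frame("side");g=bot.grab_frame("scene")
print(onz(f,(292,334),97+3),onz(g,(301.5,176),100))
for uv in [(308,283),(397,268),(337,342),(434,321)]: print(onz(f,uv,114))
cv2.imwrite("pics/z1.png",cv2.resize(f["image"][240:420,240:450,::-1],None,fx=3.5,fy=3.3,interpolation=cv2.INTER_CUBIC))
cv2.imwrite("pics/z2.png",cv2.resize(g["image"][150:290,190:340,::-1],None,fx=4,fy=4,interpolation=cv2.INTER_CUBIC))
E
```

```text
[ 461.45820883 -127.78193731  100.        ] [ 469.1164999  -118.10370873  100.        ]
[521.5869764  -71.42992957 114.        ]
[ 647.61725159 -115.22022119  114.        ]
[ 498.91033372 -179.52968117  114.        ]
[ 628.65585611 -219.92213471  114.        ]
```

View pics/z1.png

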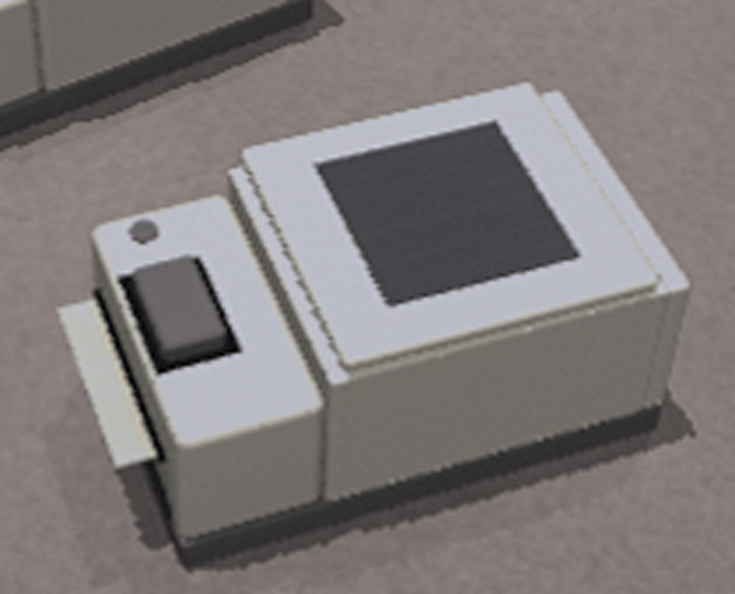

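View pics/z2.png

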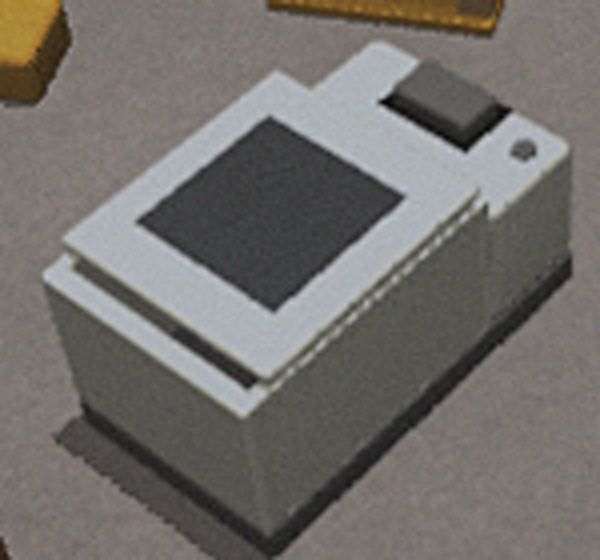

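```bash
python3 - <<'E'
from h import *
from scipy.optimize import least_squares
f=bot.grab_frame("side");g=bot.grab_frame("scene")
L=np.array([[45,60,114],[45,-60,114],[175,-60,114],[175,60,114],[0,0,102]],float)
U=np.array([(310,286.1),(338.6,349.7),(427.1,327.3),(392,265.8),(291.7,331.8)])
V=np.array([(310.3,198.3),(259.3,168),(206.3,211.3),(255.5,244.5),(301.8,174.5)])
def W(p):
    c,s=np.cos(p[2]),np.sin(p[2]);return L@np.array([[c,s,0],[-s,c,0],[0,0,1]])+[p[0],p[1],0]
for n,fn in [("side",lambda p:(proj(f,W(p))-U).ravel()),("scene",lambda p:(proj(g,W(p))-V).ravel()),("both",lambda p:np.r_[(proj(f,W(p))-U).ravel(),(proj(g,W(p))-V).ravel()])]:
    r=least_squares(fn,[465,-122,-.35],x_scale=[100,100,1]);print(n,r.x,r.fun.round(1))
print(bot.get_state()["time"])
E
```

```text
side [ 4.61800050e+02 -1.23816849e+02 -2.40437421e-01] [-1.3 -0.5 -0.8  2.   2.4 -0.9  0.8 -0.7 -1.  -0.8]
scene [ 4.65847675e+02 -1.19161809e+02 -2.32447528e-01] [ 0.7 -0.1  0.2  0.1 -1.9 -1.3  0.9  1.4 -0.  -0.6]
both [ 4.63120235e+02 -1.22032373e+02 -2.36378082e-01] [-1.4 -1.7 -0.6  0.4  2.2 -2.6  0.4 -2.1 -0.8 -2.2 -0.3 -1.6 -0.3 -1.4
 -2.5 -3.3 -0.2 -0.7 -0.7 -2. ]
0.7
```

```bash
python3 -m handwheel '[[[-0.010,-0.015,0],[0,0,-7.2],1],[[-0.025,-0.036,0],[0,0,0],1],[[-0.025,-0.036,0],[0,0,0],1],[[-0.025,-0.036,0],[0,0,0],1],[[-0.025,-0.036,0],[0,0,0],1],[[-0.025,-0.036,0],[0,0,0],1],[[-0.025,-0.036,0],[0,0,0],1],[[-0.025,-0.036,0],[0,0,0],1],[[-0.025,-0.036,0],[0,0,0],1],[[-0.025,-0.036,0],[0,0,0],1],[[-0.025,-0.036,0],[0,0,0],1],[[-0.025,-0.036,0],[0,0,0],1]]' 40
cat >> h.py <<'E'
def st(target=None):
    from scipy.spatial.transform import Rotation as R
    s=bot.get_state();q=s["tcp_rot"];r=R.from_quat([q[1],q[2],q[3],q[0]]);M=r.as_matrix()
    print("t",s["time"],"p",s["ee_pos"].round(1),"F",s["wrist_force"].round(1),"op",round(s["opening"],2));print(M.round(3).tolist())
    o=np.array([463.5,-121.5,0]);a=-.236
    u=np.array([np.cos(a),np.sin(a),0]);v=np.array([-u[1],u[0],0])
    d=s["ee_pos"]-o;print("local",(d@u).round(1),(d@v).round(1),d[2].round(1), "yaw toolx",np.degrees(np.arctan2(M[1,0],M[0,0])))
    if target is not None:
        w=o+u*target[0]+v*target[1]+np.array([0,0,target[2]]);print("tool delta mm",(M.T@(w-s["ee_pos"])).round(1))
E
python3 -c "
from h import *
st((-3,0,150))"
```

```text
time: 1.9
ee_pos: [382.7, 69.5, 242.8]
tcp_rot: [0.001, 0.117, 0.993, 0.0]
wrist_force: [0.3, 0.3, 0.0]
opening: -0.006
t 1.9 p [382.7  69.5 242.8] F [0.3 0.3 0. ] op -0.01
[[-0.972, 0.233, 0.002], [0.233, 0.972, 0.0], [-0.002, 0.0, -1.0]]
local -123.2 166.8 242.8 yaw toolx 166.52184702193287
tool delta mm [-120.  -167.    92.9]
```

```bash
python3 -m handwheel '[[[-0.024,-0.033,0],[0,0,0],1],[[-0.024,-0.033,0],[0,0,0],1],[[-0.024,-0.033,0.015],[0,0,0],1],[[-0.024,-0.034,0.030],[0,0,0],1],[[-0.024,-0.034,0.030],[0,0,0],1],[[0,0,0.025],[0,0,0],1],[[0,0,0],[0,0,0],1],[[0,0,0],[0,0,0],1]]'
python3 - <<'E'
from h import *
st((-3,0,113))
for c in ["side","scene"]:
    f=bot.grab_frame(c);im=f["image"][:,:,::-1]
    im=im[200:420,200:450] if c=="side" else im[60:290,190:400]
    cv2.imwrite(f"pics/{c}2.png",cv2.resize(im,None,fx=2.6,fy=2.6))
E
```

```text
time: 2.7
ee_pos: [458.9, -116.8, 143.8]
tcp_rot: [-0.001, 0.117, 0.993, 0.0]
wrist_force: [0.3, -0.2, 0.4]
opening: 0.0
t 2.7 p [ 458.9 -116.8  143.8] F [ 0.3 -0.2  0.4] op 0.0
[[-0.972, 0.233, -0.001], [0.233, 0.972, 0.001], [0.001, 0.0, -1.0]]
local -5.6 3.5 143.8 yaw toolx 166.5273104447563
tool delta mm [-2.6 -3.5 30.8]
```

View pics/side2.png

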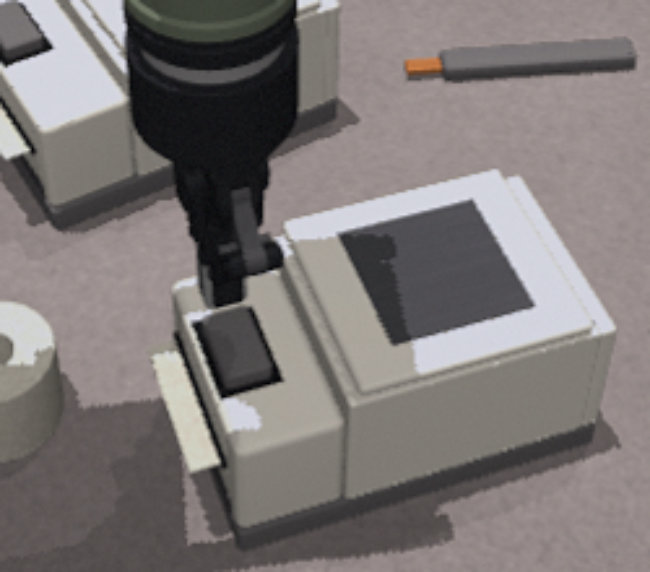

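View pics/scene2.png

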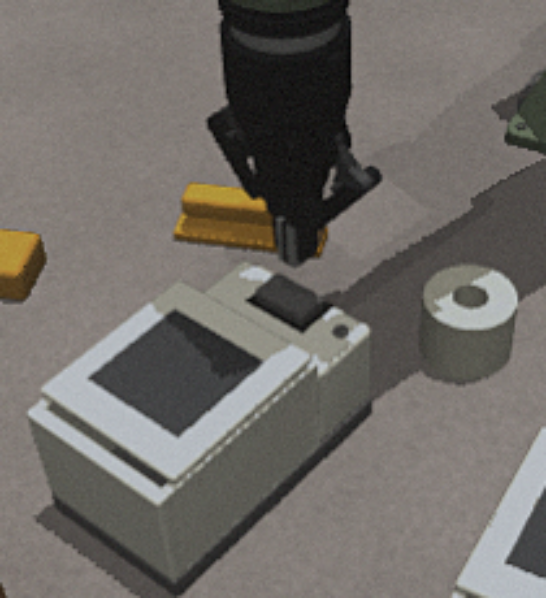

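The closed fingertips stand about 30 mm above the button and line up with it. I'll go down slowly and press.

```bash
python3 -m handwheel '[[[-0.0026,-0.0035,0.014],[0,0,0],1],[[0,0,0.012],[0,0,0],1],[[0,0,0.002],[0,0,0],1],[[0,0,0.002],[0,0,0],1],[[0,0,0.002],[0,0,0],1],[[0,0,0],[0,0,0],1]]'
python3 -c "
from h import *
st((-3,0,107))"
```

```text
time: 3.4
ee_pos: [461.2, -121.0, 112.4]
tcp_rot: [0.0, 0.117, 0.993, 0.0]
wrist_force: [-1.2, 0.6, 1.9]
opening: -0.002
t 3.4 p [ 461.2 -121.   112.4] F [-1.2  0.6  1.9] op -0.0
[[-0.973, 0.233, 0.001], [0.233, 0.973, 0.0], [-0.0, 0.0, -1.0]]
local -2.3 -0.0 112.4 yaw toolx 166.53812423411594
tool delta mm [0.7 0.  5.4]
```

Contact, as expected, at about z 113. Next I press 5 mm.

```bash
python3 -m handwheel '[[[0,0,0.002],[0,0,0],1],[[0,0,0.002],[0,0,0],1],[[0,0,0.0015],[0,0,0],1],[[0,0,0],[0,0,0],1]]'
python3 - <<'E'
from h import *
f=bot.grab_frame("side")
cv2.imwrite("pics/side3.png",f["image"][:,:,::-1])
st((-3,0,107))
E
```

```text
time: 3.8
ee_pos: [461.4, -121.1, 107.0]
tcp_rot: [0.0, 0.117, 0.993, 0.0]
wrist_force: [-2.1, 1.9, 8.0]
opening: 0.0
t 3.85 p [ 461.4 -121.1  107. ] F [-1.2  2.2  8. ] op 0.0
[[-0.972, 0.233, 0.001], [0.233, 0.972, 0.0], [-0.001, 0.0, -1.0]]
local -2.1 -0.1 107.0 yaw toolx 166.52167774121835
tool delta mm [0.9 0.1 0. ]
```

View pics/side3.png

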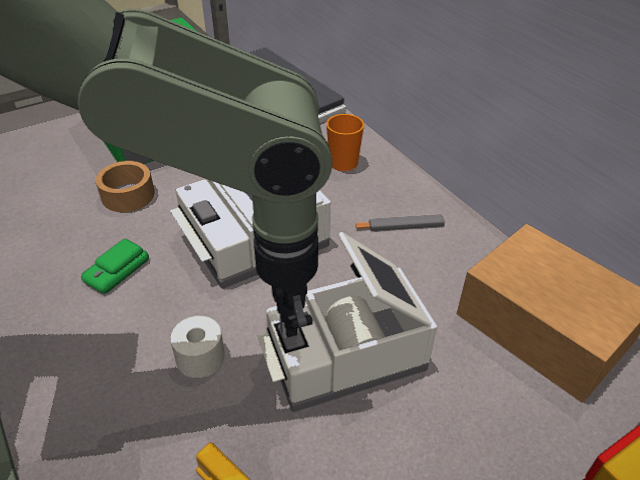

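The cover has popped and is rising, with its front edge at about (345,237) to (417,318). I'll retract straight up while it finishes.

```bash
python3 -m handwheel '[[[0,0,-0.010],[0,0,0],1],[[0,0,-0.020],[0,0,0],1],[[0,0,-0.025],[0,0,0],1],[[0,0,-0.025],[0,0,0],1],[[0,0,-0.016],[0,0,0],1],[[0,0,0],[0,0,0],1],[[0,0,0],[0,0,0],1],[[0,0,0],[0,0,0],1]]'
python3 - <<'E'
from h import *
st((70,0,203))
for c in ["side","scene"]:
    f=bot.grab_frame(c);im=np.ascontiguousarray(f["image"][:,:,::-1])
    a=-.236
    for th,col in [(.9,(0,255,255)),(1.0,(0,255,0)),(1.1,(0,0,255))]:
        x=175-130*np.cos(th);z=106+130*np.sin(th)
        P=[[463.5+x*np.cos(a)-y*np.sin(a),-121.5+x*np.sin(a)+y*np.cos(a),z] for y in(-60,0,60)]
        for p in proj(f,P): cv2.circle(im,tuple(int(round(k)) for k in p),2,col,-1)
    im=im[180:420,230:450] if c=="side" else im[60:290,190:400]
    cv2.imwrite(f"pics/{c}4.png",cv2.resize(im,None,fx=2.5,fy=2.5))
E
```

```text
time: 4.65
ee_pos: [460.0, -120.8, 200.8]
tcp_rot: [-0.001, 0.117, 0.993, 0.0]
wrist_force: [0.6, -0.1, -0.5]
opening: 0.003
t 4.65 p [ 460.  -120.8  200.8] F [ 0.6 -0.1 -0.5] op 0.0
[[-0.972, 0.233, -0.003], [0.233, 0.972, 0.001], [0.003, 0.0, -1.0]]
local -3.6 -0.2 200.8 yaw toolx 166.5241587261762
tool delta mm [-73.6   0.1  -2.4]
```

View pics/side4.png

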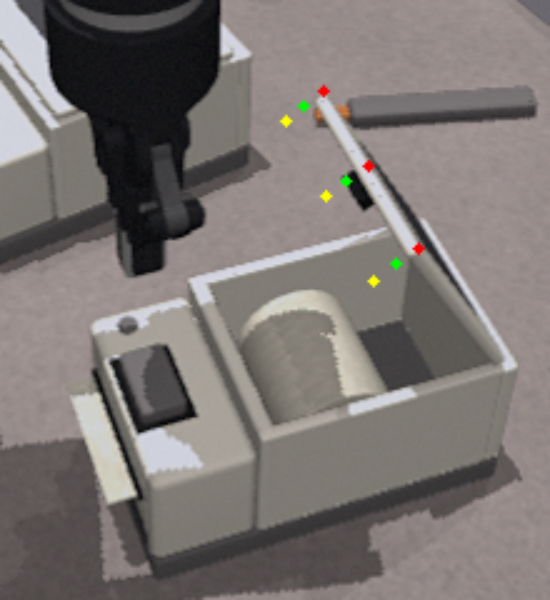

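View pics/scene4.png

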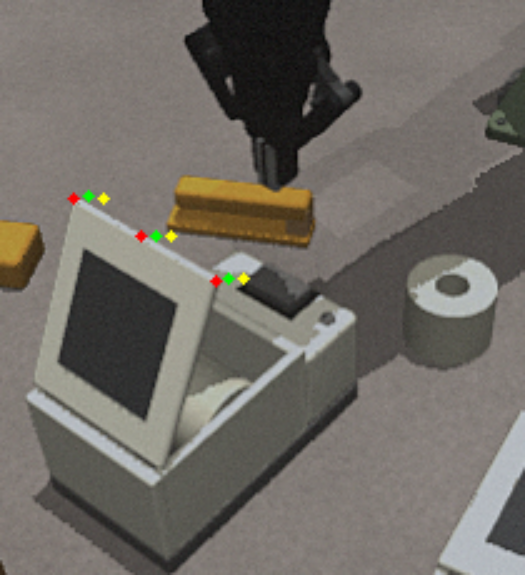

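The cover rests at about 1.08 rad. It carries a small dark latch tab under the middle of its edge, at about (360,190) in the crop. I'll push 32 mm to the right of centre to miss that tab.

```bash
python3 -m handwheel '[[[-0.015,-0.012,-0.005],[0,0,0],1],[[-0.020,-0.020,0],[0,0,0],1],[[-0.022,0,0],[0,0,0],1],[[-0.018,0,0],[0,0,0],1],[[-0.012,0,0],[0,0,0],1],[[-0.010,0,0],[0,0,0],1],[[-0.010,0,0],[0,0,0],1],[[-0.010,0,0],[0,0,0],1],[[-0.010,0,0],[0,0,0],1],[[0,0,0],[0,0,0],1]]'
python3 - <<'E'
from h import *
st((180,-32,206))
for c in ["side"]:
    f=bot.grab_frame(c);im=np.ascontiguousarray(f["image"][:,:,::-1])
    im=im[150:420,200:450]
    cv2.imwrite(f"pics/{c}5.png",cv2.resize(im,None,fx=2.2,fy=2.2))
E
```

```text
time: 5.75
ee_pos: [578.2, -182.2, 207.5]
tcp_rot: [0.001, 0.117, 0.993, -0.0]
wrist_force: [-0.0, -0.1, -0.2]
opening: 0.002
t 5.75 p [ 578.2 -182.2  207.5] F [-0.  -0.1 -0.2] op 0.0
[[-0.973, 0.233, 0.001], [0.233, 0.973, -0.0], [-0.001, -0.0, -1.0]]
local 125.7 -32.2 207.5 yaw toolx 166.54332198981436
tool delta mm [-54.3   0.1   1.5]
```

View pics/side5.png

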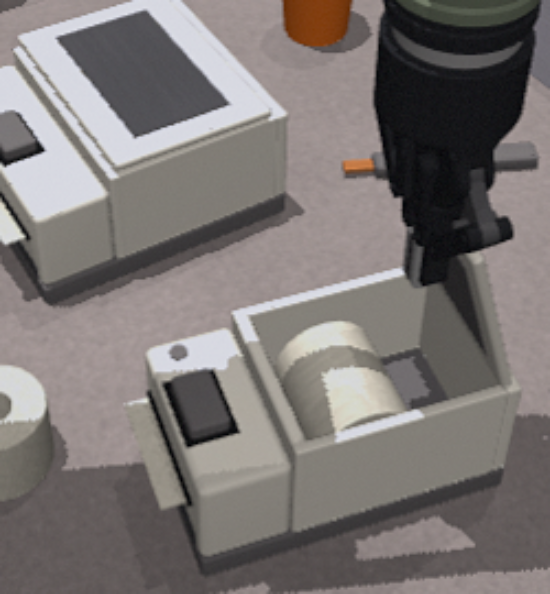

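The fingers are behind the edge and the cover is moving back. I'll keep going slowly.

```bash
python3 -m handwheel '[[[-0.005,0,0],[0,0,0],1],[[-0.006,0,0],[0,0,0],1],[[-0.006,0,0],[0,0,0],1],[[-0.006,0,0],[0,0,0],1],[[-0.005,0,0],[0,0,0],1],[[-0.005,0,0],[0,0,0],1],[[-0.004,0,0],[0,0,0],1],[[-0.003,0,0],[0,0,0],1],[[-0.003,0,0],[0,0,0],1],[[-0.002,0,0],[0,0,0],1],[[0,0,0],[0,0,0],1]]'
python3 - <<'E'
from h import *
st((180,-32,206))
E
```

```text
time: 6.9
ee_pos: [620.5, -192.3, 206.3]
tcp_rot: [-0.001, 0.117, 0.993, 0.0]
wrist_force: [0.1, -0.7, 0.1]
opening: 0.0
t 6.9 p [ 620.5 -192.3  206.3] F [ 0.1 -0.7  0.1] op 0.0
[[-0.972, 0.233, -0.001], [0.233, 0.972, 0.001], [0.001, 0.0, -1.0]]
local 169.2 -32.1 206.3 yaw toolx 166.52525542026095
tool delta mm [-10.8   0.1   0.3]
```

```bash
python3 -m handwheel '[[[-0.002,0,0],[0,0,0],1],[[-0.002,0,0],[0,0,0],1],[[-0.002,0,0],[0,0,0],1],[[-0.001,0,0],[0,0,0],1],[[0,0,0],[0,0,0],1]]'
python3 - <<'E'
from h import *
st((180,-32,206))
for c in ["side","scene"]:
    f=bot.grab_frame(c);im=np.ascontiguousarray(f["image"][:,:,::-1])
    a=-.236
    for th,col in [(1.6,(0,255,255)),(1.75,(0,0,255))]:
        x=175-130*np.cos(th);z=106+130*np.sin(th)
        P=[[463.5+x*np.cos(a)-y*np.sin(a),-121.5+x*np.sin(a)+y*np.cos(a),z] for y in(-60,0,60)]
        for p in proj(f,P): cv2.circle(im,tuple(int(round(k)) for k in p),1,col,-1)
    im=im[180:400,270:480] if c=="side" else im[60:290,150:380]
    cv2.imwrite(f"pics/{c}6.png",cv2.resize(im,None,fx=2.5,fy=2.5))
E
```

```text
time: 7.4
ee_pos: [627.7, -194.0, 207.3]
tcp_rot: [0.0, 0.117, 0.993, -0.0]
wrist_force: [-0.6, 0.3, 0.6]
opening: -0.001
t 7.4 p [ 627.7 -194.   207.3] F [-0.6  0.3  0.6] op -0.0
[[-0.972, 0.233, 0.0], [0.233, 0.972, -0.0], [-0.0, 0.0, -1.0]]
local 176.7 -32.1 207.3 yaw toolx 166.52776374312825
tool delta mm [-3.3  0.1  1.3]
```

View pics/side6.png

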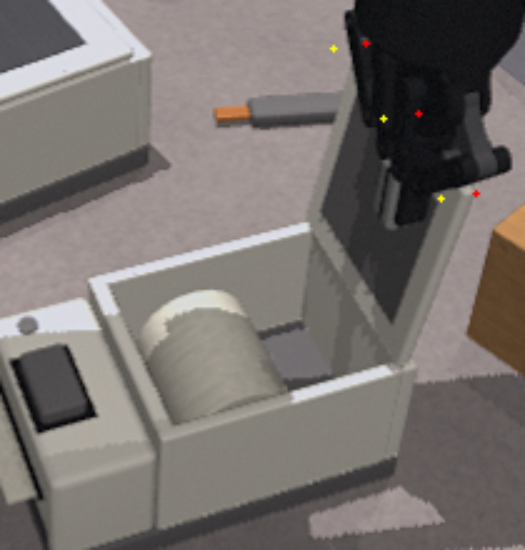

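View pics/scene6.png

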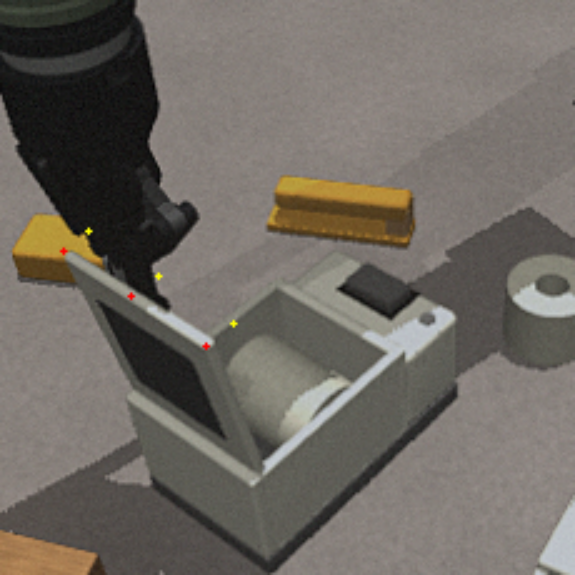

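The cover is at about 1.7 rad, close to the 1.75 marks. I'll go in by small steps until the stop is felt.

```bash
for i in 1; do python3 -m handwheel '[[[-0.001,0,0],[0,0,0],1],[[-0.001,0,0],[0,0,0],1],[[-0.001,0,0],[0,0,0],1],[[0,0,0],[0,0,0],1]]'; done; python3 -c "
from h import *
st((180,-32,206))"
```

```text
time: 7.9
ee_pos: [630.6, -194.7, 207.3]
tcp_rot: [0.0, 0.117, 0.993, -0.0]
wrist_force: [-0.9, -0.3, -1.0]
opening: 0.002
t 7.9 p [ 630.6 -194.7  207.3] F [-0.9 -0.3 -1. ] op 0.0
[[-0.972, 0.233, 0.0], [0.233, 0.972, -0.0], [-0.0, -0.0, -1.0]]
local 179.6 -32.1 207.3 yaw toolx 166.52783263381158
tool delta mm [-0.4  0.1  1.3]
```

```bash
python3 -m handwheel '[[[-0.001,0,0],[0,0,0],1],[[-0.001,0,0],[0,0,0],1],[[0,0,0],[0,0,0],1]]'; python3 -c "
from h import *
st((180,-32,206))"
```

```text
time: 8.2
ee_pos: [631.8, -195.0, 207.2]
tcp_rot: [-0.001, 0.117, 0.993, 0.0]
wrist_force: [-2.9, 0.2, 0.8]
opening: 0.004
t 8.2 p [ 631.8 -195.   207.2] F [-2.9  0.2  0.8] op 0.0
[[-0.972, 0.233, -0.002], [0.233, 0.972, 0.001], [0.002, 0.0, -1.0]]
local 180.8 -32.1 207.2 yaw toolx 166.5270543687699
tool delta mm [0.8 0.1 1.2]
```

```bash
python3 -m handwheel '[[[-0.001,0,0],[0,0,0],1],[[0,0,0],[0,0,0],1]]'; python3 -c "
from h import *
st((180,-32,206))"
```

```text
time: 8.4
ee_pos: [632.0, -195.0, 207.2]
tcp_rot: [-0.002, 0.117, 0.993, 0.0]
wrist_force: [-6.3, 1.3, 2.6]
opening: -0.005
t 8.4 p [ 632.  -195.   207.2] F [-6.3  1.3  2.6] op -0.0
[[-0.972, 0.233, -0.004], [0.233, 0.972, 0.001], [0.004, 0.0, -1.0]]
local 181.0 -32.1 207.2 yaw toolx 166.53114933199393
tool delta mm [1.  0.1 1.2]
```

The tool has stopped and the force has climbed to about 6.5 N, so the cover is on its stop. That matches the predicted TCP of 180 to 181. I'll hold here for just over a second.

```bash
python3 -m handwheel '[[[0,0,0],[0,0,0],1],[[0,0,0],[0,0,0],1],[[0,0,0],[0,0,0],1],[[0,0,0],[0,0,0],1],[[0,0,0],[0,0,0],1],[[0,0,0],[0,0,0],1],[[0,0,0],[0,0,0],1],[[0,0,0],[0,0,0],1],[[0,0,0],[0,0,0],1],[[0,0,0],[0,0,0],1],[[0,0,0],[0,0,0],1],[[0,0,0],[0,0,0],1]]'; python3 -c "
from h import *
st((180,-32,206))"
```

```text
time: 9.6
ee_pos: [632.0, -195.0, 207.1]
tcp_rot: [-0.002, 0.117, 0.993, 0.0]
wrist_force: [-6.1, 1.2, 2.8]
opening: -0.003
t 9.6 p [ 632.  -195.   207.1] F [-6.1  1.2  2.8] op -0.0
[[-0.972, 0.233, -0.004], [0.233, 0.972, 0.001], [0.004, 0.0, -1.0]]
local 181.0 -32.1 207.1 yaw toolx 166.52853908451237
tool delta mm [1.  0.1 1.1]
```

Steady hold at 6 N. I'll back off toward the robot, then up.

```bash
python3 -m handwheel '[[[0.003,0,0],[0,0,0],1],[[0.008,0,0],[0,0,0],1],[[0.015,0,0],[0,0,0],1],[[0.025,0,0],[0,0,0],1],[[0.030,0,0],[0,0,0],1],[[0.030,0,-0.010],[0,0,0],1],[[0.030,0,-0.030],[0,0,0],1],[[0.020,0,-0.030],[0,0,0],1],[[0.010,0,-0.020],[0,0,0],1],[[0,0,0],[0,0,0],1],[[0,0,0],[0,0,0],1]]'
python3 - <<'E'
from h import *
st()
for c in ["side","scene"]:
    f=bot.grab_frame(c);im=np.ascontiguousarray(f["image"][:,:,::-1])
    a=-.236
    for th,col in [(1.6,(0,255,255)),(1.75,(0,0,255))]:
        x=175-130*np.cos(th);z=106+130*np.sin(th)
        P=[[463.5+x*np.cos(a)-y*np.sin(a),-121.5+x*np.sin(a)+y*np.cos(a),z] for y in(-60,0,60)]
        for p in proj(f,P): cv2.circle(im,tuple(int(round(k)) for k in p),1,col,-1)
    cv2.imwrite(f"pics/{c}7.png",im)
E
```

```text
time: 10.7
ee_pos: [467.4, -155.7, 297.6]
tcp_rot: [0.001, 0.117, 0.993, -0.0]
wrist_force: [-0.5, -1.0, -1.0]
opening: 0.001
t 10.7 p [ 467.4 -155.7  297.6] F [-0.5 -1.  -1. ] op 0.0
[[-0.972, 0.233, 0.002], [0.233, 0.972, -0.001], [-0.002, -0.0, -1.0]]
local 11.8 -32.3 297.6 yaw toolx 166.52585293150952
```

View pics/side7.png

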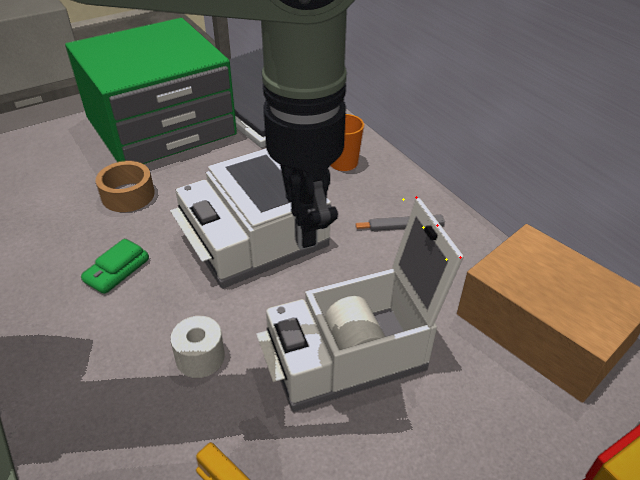

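View pics/scene7.png

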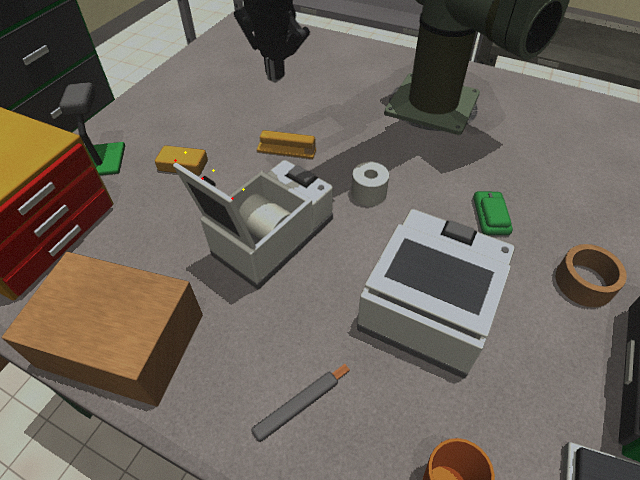

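The cover stands open, with its edge on the 1.75 rad marks in both views ((417,197) to (461,257) in the side view). The wide cover is shut and the robot is clear.

```bash
python3 -c "
from rig import bot
print(bot.finish_job())"
```

```text
the job is handed in; nothing more can be done
None
```

The narrow printer's cover is standing fully open against its stop and the wide printer's cover is still shut. I handed the job in at about 10.8 s.

- **Release:** I pressed the button about 5 mm with the closed fingertips, at about 8 N, and the cover popped up to roughly 1.08 rad.
- **Opening:** I pushed the cover back with the fingers, a little right of centre to miss its latch tab. The tool stopped moving and the force rose to about 6 N, at the position I had predicted for the stop.
- **Hold and let go:** I held it steady there for about 1.2 s, then backed off and raised the arm.

In the last pictures the cover edge lies on the projected 1.75 rad marks in both views. The robot was touching nothing, and the wrist force was within about 1.5 N of zero. The cover angle comes from the pictures and the felt stop, since there is no direct reading of the hinge. None of the final checks failed. Earlier, the two cameras put the button about 6 mm apart; I used a position between them, and the press worked.

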